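Hook the box of car keys within reach and press its lid shut

TASK

The clear box of key fobs with the blue lid stands too far back: take the red-handled hook from its rest, catch the box by its orange pull loop and drag it along the bench onto the middle of the green mat, without lifting it and without the gripper touching it before it is there. Then press its loose blue lid down until it is fully home, with the box still standing upright on the mat, and finish with the hook put down clear of the box, on its rest or on the bench. Leave the other boxes, the spray can and the loose key fob where they are.

Things in the scene. Friction and masses are not known exactly. Their poses are not given: they have to be found in the camera images.
- box: Clear plastic box of key fobs, loose, 100 (x) x 110 (y) x 62 mm high, about 0.4 kg, with a blue lid and, on its -x side, an orange pull loop. Origin at the centre of its underside, z up. It slides on the bench.
- loop (a point): Centre of the opening of the box's orange pull loop, 65 mm from the box's origin along the box's -x and 35 mm above its underside. The loop is a level U of 8 mm round bar that stands out from the box: the opening, seen from above, is 30 mm along x (box wall to the inside of the cross bar) and 70 mm along y; a vertical prong enters it from above. The cross bar's centre line is 84 mm from the box's origin.
- lid (a joint): Travel of the blue lid (110 x 120 mm, straight down) in m: about 0 to 0.002 standing loose and proud at the start, 0.008 fully home against the box. It moves stiffly (friction about 5 N, no spring) and stays where it is left.
- lid_top (a point): Centre of the blue lid's flat top (white spot, 40 mm across): 76 mm above the bench at joint value 0, 68 mm fully home.
- mat: Green printed mat lying flat on the bench, 220 (x) x 230 (y) mm, 1 mm thin, fixed. Origin at its centre, on the bench.
- hook_grip (a point): Place to grip the hook tool (0.1 kg, balanced within 10 mm of here): middle of the thickness of its red square handle, 24 mm wide (y) and 24 mm high (z). The tool's x points along it to the hook end. The handle runs from 100 mm behind to 50 mm ahead of this point; then an 8 mm rod runs level to 115 mm ahead, where it bends straight down as a prong.
- hook_tip (a point): Lowest point of the hook's prong (8 mm round, vertical while the handle is level): 115 mm ahead of hook_grip along the tool's x and 66 mm below it.
- rest: Grey rest, fixed to the bench, in which the hook lies level at the start, its handle's underside 75 mm above the bench. Origin on the bench straight below hook_grip at the start, x along the tool. Two notched uprights, 12 mm thick, centred 80 mm behind and 40 mm ahead of the origin, hold the handle; the notches are 36 mm wide, their cheeks rise to 92 mm; the fingers fit between the uprights.
- tray: Grey parts tray, fixed, 200 (x) x 130 (y) x 35 mm high. Origin at the centre of its underside. It and the rest stand one on the left and one on the right of the bench.
- grey_box: Bystander: the same kind of box without a loop, grey lid, 110 x 120 x 72 mm overall, loose. Origin at the centre of its underside.
- white_box: Bystander: the same kind of box without a loop, white lid, 110 x 120 x 72 mm overall, loose. Origin at the centre of its underside.
- spray: Bystander: upright spray can with a blue label, 52 mm across, 150 mm high, loose. Origin at the centre of its underside.
- key_fob: Bystander: loose black key fob, 62 x 42 x 15 mm. Origin at its underside.
- hook: The hook tool itself: red handle, aluminium rod and prong. Origin 12 mm below hook_grip, on the handle's underside; axes as told there.
Things that resemble listed ones, but are neither listed nor needed, are in the scene too. Leave any purple look-alike of the box alone.

How it is judged (in metres and radians):
On the way, in this order (a step that is already met when the one before it is completed fails the run):
1. the box stands on the mat, at rest, its lid not yet pressed (x of box in the frame of mat between -0.06 and 0.06 m and y of box in the frame of mat between -0.06 and 0.06 m and linear speed of box below 0.02 m/s and value of joint lid below 0.005 m), for 0.2 s.
2. the lid is pressed fully home with the box on the mat (x of box in the frame of mat between -0.06 and 0.06 m and y of box in the frame of mat between -0.06 and 0.06 m and value of joint lid above 0.0065 m), for 0.2 s.
At the end, for the whole second after the job is handed in: The box stands upright (within 0.08 rad) and at rest on the bench with its centre within 60 mm of the mat's centre along each of the mat's sides, its lid within 1.5 mm of fully home; the hook lies at rest on its rest or the bench, not touching the box (all of step 2 and angle between box's own z axis and vertical below 0.08 rad and height (world z) of box below 0.006 m and linear speed of each of box, hook below 0.02 m/s and height (world z) of hook_grip between 0 and 0.11 m and contact force between hook and box below 0.05 N).
It fails at once if the gripper or arm touches the box before the box is on the mat (not (x of box in the frame of mat between -0.06 and 0.06 m and y of box in the frame of mat between -0.06 and 0.06 m) and contact force between any of the fingers, the arm and box above 0.5 N).
It fails at once if the box is lifted off the bench or tipped (height (world z) of box above 0.03 m or angle between box's own z axis and vertical above 0.4 rad).
It fails at once if one of the other boxes, the spray can or the loose key fob is shifted more than 30 mm (distance of any of grey_box, white_box, spray, key_fob from where it was at the start of the episode above 0.03 m).
It also fails if it takes over 54 s, if anything falls off the work surface, if the arm or the gripper's body presses on something with over 40 N, if the wrist force passes 120 N, or if a joint passes its speed limit or range.

ROBOT

A 6-joint arm with a two-finger parallel gripper is mounted at the origin on the work surface. World frame = base frame: x ahead of the robot, y to its left, z up, the work surface at z = 0. Lengths are in mm, angles in degrees, forces in N, time in s.
With the tool pointing down it reaches from about 325 to 925 mm from the base axis. Payload 3.1 kg.
Tool frame: the origin (TCP) lies at the very end of the fingers, on their centre line; the grasp point (between the pads) lies behind it (robot.grip_depth is the z of the grasp point in the tool frame, in mm); z points along the fingers, y is the line along which they close (so a half turn about z gives the same grasp; the last joint's range is limited). The gripper opens to 85 mm and grips with 20 to 120 N. Pads are 22 mm wide; open, the fingers measure 114 mm over their backs; the gripper's body (76 mm by 85 mm) begins 54 mm behind the grasp point. The pads swing forward as they close: fully open they stand 13 mm farther back than shut.
Start: joints at [-76.96, 12.427, 92.441, -0, 75.132, -6.429], TCP at [208.333, -589.268, 231.3] pointing down, gripper open.
Joint ranges: [-157.48, 157.48], [-44.54, 120.13], [17.64, 146.25], [-64.5, 244.5], [7.68, 150.69], [-147.95, 147.95]. Speed limits (degrees/s): [159.86, 159.86, 180, 180, 180, 180].

INTERFACE

Orientations are given as [roll, pitch, yaw] about the fixed x, y, z axes, in that order (R = Rz(yaw) Ry(pitch) Rx(roll)).
In Python, from bench import robot gives the robot as it stands.
- The arm moves only by the tool apply_moves, never from a script. Its argument "rows" is a list that holds one entry, the list of rows, each a list of 5 numbers: the opening, from 0 (shut) to 1 (fully open), then the shift along the world's x, y, z in m, then the turn about the world's z in degrees. In form: [[[jaw, dx, dy, dz, yaw], ...]]. A call has 1 to 10 rows; each row is the pose to reach, as a shift and turn from the pose commanded when the call began; what a row does not reach only later rows make up. A row lasts 1/12 s, in which the tool goes at most 41.7 mm and 7.16 degrees, less where a joint would pass 70% of its speed; a pose out of reach is approached as far as the arm can. A call with a gripper value outside its range is refused whole. The fingers move at their own pace and stop on an object; "grip_force" is the grip in N (left out, the last holds). Time passes only in rows, so rows that repeat a pose let the fingers close. It gives the time, the measured TCP pose, the force, the opening and the grip force at its end, in the units of the state.
- robot.get_state(): the state, without advancing time (a new reading comes with each control period).
- robot.read_camera(name): name is "side" or "top"; returns (picture, depth): 420x560x3 uint8, red, green, blue; 420x560 float32, mm along the optical axis (not along the pixel's ray), 0 where there is no reading.
- robot.camera_params(name): a dict with "fx", "fy", "cx", "cy" (pixels), "D" ([k1, k2, p1, p2, k3] as OpenCV has them; the pictures are not rectified), "world_from_camera" (4x4, takes a point from camera to world coordinates). Camera axes: x right, y up, looking along -z (the intrinsics and any distortion apply to the point x, -y, -z); pixel columns grow to the right and rows downward; lengths in mm; the calibration is good to about 2 mm. A picture is of the moment at which its call begins. camera_params takes no time and is no camera call.
- robot.job_done(): hands the job in; it is judged then, once.
The state is a dict: "time": time; "qpos": joint angles; "qvel": joint speeds; "joint_efforts": joint torques, N m; "ee_pos": TCP position; "eef_rot": TCP orientation; "contact_force": force on the tool from outside, world axes, zero at the start; "wrist_torque": the same for the moment, N m; "width": finger opening in mm; "grip_force": force on a finger pad.
Only numpy, scipy, OpenCV 4.12 (cv2) and the standard library are available. Lean on these libraries where they do the work, as an engineer would, in place of code of your own. Each camera call takes 0.05 s, during which the arm holds its last target. There are 200 camera calls.

## Working session

There is one attempt and no reset: what is moved stays moved. The work goes in short steps, Python scripts to look and compute and a tool call to move; the robot and the scene stay as the last step left them, time stands still between calls to the robot, and variables do not carry over. Pictures are saved under pics/ and viewed, at most 10 in all, crops included, and the job is handed in when it is done.

Besides the shell and the picture viewer there is one more tool, called after "Call:" by a JSON object that holds its "api" and its "payload", one argument or row to a line. apply_moves: Moves the arm, as the interface text tells. Its arguments: {"type":"object","properties":{"rows":{"type":"array","items":{"type":"array","items":{"type":"array","items":{"type":"number"}}}},"grip_force":{"type":"number"}},"required":["rows"]}

```bash
mkdir -p pics
cat > h.py <<'E'
import numpy as np, cv2
from bench import robot
def snap(n):
    p,d=robot.read_camera(n); np.savez(f'pics/{n}.npz',p=p,d=d); return p,d
def load(n):
    z=np.load(f'pics/{n}.npz'); return z['p'],z['d']
def world(n,uv,d):
    c=robot.camera_params(n); K=np.array([[c['fx'],0,c['cx']],[0,c['fy'],c['cy']],[0,0,1.]])
    uv=np.array(uv,float).reshape(-1,1,2); q=cv2.undistortPoints(uv,K,np.array(c['D'])).reshape(-1,2)
    d=np.asarray(d,float).reshape(-1)
    P=np.c_[q[:,0]*d,-q[:,1]*d,-d,np.ones(len(d))]
    return (P@np.array(c['world_from_camera']).T)[:,:3]
def cloud(n,p,d):
    v,u=np.nonzero(d>0); return np.c_[u,v],world(n,np.c_[u,v],d[v,u]),p[v,u]
E
python3 - <<'E'
from h import *
for n in('top','side'):
    p,d=snap(n); cv2.imwrite(f'pics/{n}0.png',p[...,::-1])
    print(n,robot.camera_params(n)['world_from_camera'])
print(robot.get_state(),robot.grip_depth)
E
```

```text
top [[-1.25498460e-02  9.94823379e-01 -1.00841196e-01  4.12242923e+02]
 [-9.99920542e-01 -1.23660410e-02  2.44763136e-03  9.41007032e+00]
 [ 1.18795453e-03  1.00863901e-01  9.94899524e-01  1.64611541e+03]
 [ 0.00000000e+00  0.00000000e+00  0.00000000e+00  1.00000000e+00]]
side [[-9.77575745e-01  1.57550906e-01 -1.39726071e-01  3.75097176e+02]
 [-2.10564529e-01 -7.22270809e-01  6.58777244e-01  9.48615204e+02]
 [ 2.87088924e-03  6.73426010e-01  7.39249056e-01  1.15769165e+03]
 [ 0.00000000e+00  0.00000000e+00  0.00000000e+00  1.00000000e+00]]
{'time': 0.1, 'qpos': array([-7.69580832e+01,  1.24744370e+01,  9.25226564e+01,  9.04149229e-04,
        7.51318817e+01, -6.42887239e+00]), 'qvel': array([ 0.02221983,  0.01862584, -0.11936885,  0.1045071 ,  0.04658803,
        0.00886068]), 'joint_efforts': array([-1.44891445e-03, -3.98084199e+01, -3.04969311e+01, -1.34166917e-04,
        4.28746658e-03, -1.38759574e-05]), 'ee_pos': array([ 208.17907948, -588.50594123,  230.04644654]), 'eef_rot': array([-1.79871934e+02, -1.53091526e-02,  1.94705391e+01]), 'contact_force': array([-0.42419723,  0.10252471,  0.3880239 ]), 'wrist_torque': array([-0.00627131,  0.0107007 ,  0.01373883]), 'grip_force': 0.0, 'width': 85.498406771857} -18.700000000000003
```

View pics/top0.png

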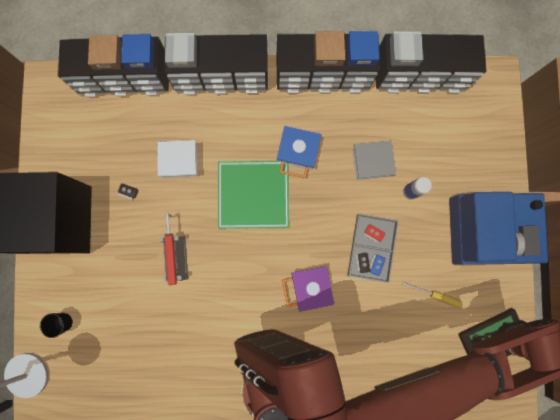

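View pics/side0.png

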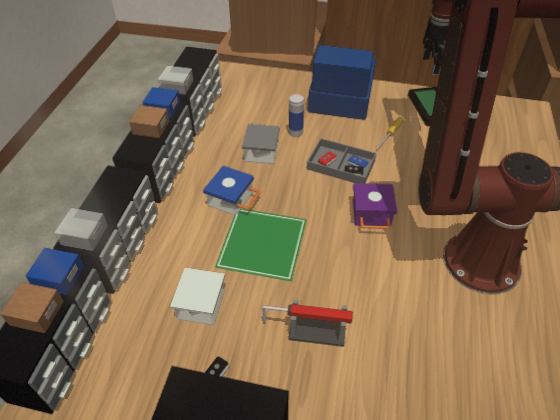

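The top view shows the blue-lidded box at (299,147) with its orange loop at (294,171). The mat is at (253,194), the red hook at (171,258) with its prong end at (169,215), the white box at (177,158), the grey box at (375,160), the spray can at (420,187), the tray at (372,247), and the loose fob at (128,191).
Box candidates: blue lid with loop (299,147) and purple lid with loop (312,289). The blue one fits the description; the purple one is the look-alike to leave alone. The blue boxes on the shelves have no loop. I'll measure, then confirm in a crop.

Run:
```python
from h import *
p,d=load('top'); uv,W,C=cloud('top',p,d); C=C.astype(int); r,g,b=C.T
hsv=cv2.cvtColor(p,cv2.COLOR_RGB2HSV)[uv[:,1],uv[:,0]].astype(int); h,s,v=hsv.T
def box(u0,u1,v0,v1): return (uv[:,0]>=u0)&(uv[:,0]<=u1)&(uv[:,1]>=v0)&(uv[:,1]<=v1)
def rep(n,m):
    P=W[m]; R=cv2.minAreaRect(P[:,:2].astype(np.float32))
    print(n,m.sum(),'mean',P.mean(0).round(1),'medz',np.median(P[:,2]).round(1),'rect',np.round(R[0],1),np.round(R[1],1),round(R[2],1))
rep('mat',box(210,295,150,235)&(h>50)&(h<75)&(s>120)&(W[:,2]<20))
rep('lid',box(270,330,120,172)&(W[:,2]>68)&(W[:,2]<90))
rep('spot',box(288,310,136,158)&(s<60)&(v>150)&(W[:,2]>60))
rep('loop',box(270,320,155,185)&(h<18)&(s>190)&(W[:,2]>20)&(W[:,2]<60))
rep('hdl',box(155,190,225,290)&((h<6)|(h>172))&(s>150)&(W[:,2]>85))
rep('rod',box(160,180,208,238)&(W[:,2]>60)&(W[:,2]<105)&(s<90))
rep('rest',box(155,195,225,290)&(W[:,2]>3)&(s<60))
rep('white',box(150,203,130,185)&(W[:,2]>60))
rep('grey',box(345,405,130,185)&(W[:,2]>60))
m=box(160,180,205,240)&(W[:,2]>30)&(W[:,2]<110)
for a,q,c in list(zip(uv[m],W[m].round(),C[m])): print(a,q,c,end=';')
a=cv2.resize(p[115:190,260:340],None,fx=5,fy=5,interpolation=2); c=cv2.resize(p[205:290,150:200],None,fx=375/85,fy=375/85,interpolation=2)
cv2.imwrite('pics/crop.png',np.hstack([a,c[:375]])[...,::-1])
```

```text
mat 0 mean [nan nan nan] medz nan rect [0. 0.] [0. 0.] 0.0
lid 1289 mean [767.  -82.2  75.9] medz 75.8 rect [767.5 -82.4] [120.2 110. ] 76.5
spot 135 mean [768.3 -82.3  76. ] medz 75.7 rect [768.6 -82.8] [37.7 40.3] 88.0
loop 0 mean [nan nan nan] medz nan rect [0. 0.] [0. 0.] 0.0
hdl 369 mean [419.4 312.7  99.4] medz 99.7 rect [419.5 313.7] [147.4  23.5] 5.1
rod 98 mean [516.3 319.3  90.4] medz 91.4 rect [523.1 318.3] [54.1 77. ] 89.1
rest 499 mean [430.1 300.   30.3] medz 14.8 rect [442.8 314.3] [171.8  65.7] 3.4
white 1324 mean [734.7 300.5  73. ] medz 73.0 rect [735.6 301.1] [111.9 118.5] 2.2
grey 1326 mean [ 723.1 -319.2   73.1] medz 73.1 rect [ 724.1 -319.5] [112.5 121.2] 5.9
[166 213] [561. 327.  96.] [187 166 143];[167 213] [561. 324.  97.] [181 165 148];[168 213] [562. 323.  87.] [168 146 122];[166 214] [558. 327.  93.] [185 172 161];[167 214] [558. 324.  96.] [182 175 169];[168 214] [558. 322.  89.] [150 140 132];[169 214] [560. 322.  72.] [138 120  99];[170 214] [562. 323.  53.] [158 135 103];[166 215] [555. 328.  88.] [185 172 161];[167 215] [556. 326.  83.] [184 176 172];
[... 6809 characters left out ...]
.] [193  80  70];[168 240] [478. 319. 103.] [193  81  71];[169 240] [478. 316. 101.] [193  81  70];[170 240] [478. 313. 102.] [193  81  71];[171 240] [478. 310. 102.] [184  73  62];[172 240] [478. 308.  95.] [143  55  45];[173 240] [479. 310.  72.] [105  65  56];[174 240] [480. 307.  69.] [107  98  89];[175 240] [480. 305.  62.] [117 115 106];[176 240] [480. 303.  56.] [114 112 103];[177 240] [481. 302.  45.] [109 107  97];[178 240] [480. 298.  50.] [92 88 79];[179 240] [481. 297.  38.] [81 76 67];[180 240] [481. 294.  38.] [81 75 66];<stdin>:7: RuntimeWarning: Mean of empty slice.
  ret = um.true_divide(
  return _methods._mean(a, axis=axis, dtype=dtype,
  ret = ret.dtype.type(ret / rcount)
```

View pics/crop.png

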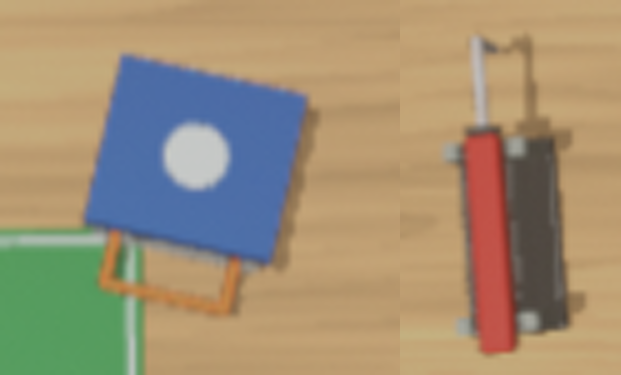

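The crop shows the blue-lid box with its white spot and orange loop pointing down and left, so box yaw is about -13.5°, plus the red hook in its rest. The lid (120x110, z 76) and handle (147x24, z 99.5) match the given sizes. Next I need the mat and the loop.

Run:
```python
from h import *
p,d=load('top'); uv,W,C=cloud('top',p,d)
hsv=cv2.cvtColor(p,cv2.COLOR_RGB2HSV)[uv[:,1],uv[:,0]].astype(int); h,s,v=hsv.T
def rep(n,m):
    P=W[m]; R=cv2.minAreaRect(P[:,:2].astype(np.float32))
    print(n,m.sum(),'mean',P.mean(0).round(1),np.round(R[0],1),np.round(R[1],1),round(R[2],1))
def box(u0,u1,v0,v1): return (uv[:,0]>=u0)&(uv[:,0]<=u1)&(uv[:,1]>=v0)&(uv[:,1]<=v1)
print(p[194,253],hsv[(uv[:,0]==253)&(uv[:,1]==194)],d[194,253], p[175,290],hsv[(uv[:,0]==290)&(uv[:,1]==175)])
rep('mat',box(212,294,155,233)&(h>60)&(h<90)&(s>90)&(W[:,2]<25))
m=box(275,315,160,182)&(h<16)&(s>140); rep('loop',m)
m&=(W[:,2]>25); rep('loophi',m)
```

```text
[ 88 158  96] [[ 63 113 158]] 1653.1107 [175 136  92] [[ 16 121 175]]
mat 3665 mean [626.7  66.    2.4] [628.1  64.6] [201.8 193.9] 89.6
loop 69 mean [692.  -74.9  37.6] [699.6 -67.3] [84.9 32. ] 76.3
loophi 65 mean [692.3 -74.4  39.7] [699.8 -66.6] [83.4 32. ] 76.3
```

Call:
{"api": "apply_moves", "payload": {
  "rows": [
    [[1, 0.28, 0.34, 0, 70], [1, 0.28, 0.34, 0, 70], [1, 0.28, 0.34, 0, 70], [1, 0.28, 0.34, 0, 70], [1, 0.28, 0.34, 0, 70], [1, 0.28, 0.34, 0, 70], [1, 0.28, 0.34, 0, 70], [1, 0.28, 0.34, 0, 70], [1, 0.28, 0.34, 0, 70], [1, 0.28, 0.34, 0, 70]]
  ]
}}

```text
time: 0.93
ee_pos: [473.8, -265.6, 230.9]
eef_rot: [-180.0, -0.0, 89.8]
contact_force: [-0.6, -0.7, 0.3]
width: 85.3
grip_force: 0.0
```

Call:
{"api": "apply_moves", "payload": {
  "rows": [
    [[1, -0.02, 0.5, 0, 70], [1, -0.02, 0.5, 0, 70], [1, -0.02, 0.5, 0, 70], [1, -0.02, 0.5, 0, 70], [1, -0.02, 0.5, 0, 70], [1, -0.02, 0.5, 0, 70], [1, -0.02, 0.5, 0, 70], [1, -0.02, 0.5, 0, 70], [1, -0.02, 0.5, 0, 70], [1, -0.02, 0.5, 0, 70]]
  ]
}}

```text
time: 1.77
ee_pos: [455.6, 150.7, 231.0]
eef_rot: [-180.0, -0.0, 159.8]
contact_force: [-0.2, -0.3, 0.3]
width: 85.4
grip_force: 0.0
```

Call:
{"api": "apply_moves", "payload": {
  "rows": [
    [[1, 0, 0.12, 0, 25], [1, 0, 0.12, 0, 25], [1, 0, 0.12, 0, 25], [1, 0, 0.12, 0, 25], [1, 0, 0.12, 0, 25], [1, 0, 0.12, 0, 25]]
  ]
}}

```text
time: 2.27
ee_pos: [456.0, 268.7, 230.6]
eef_rot: [-179.9, -0.1, -175.6]
contact_force: [0.0, -0.5, -0.7]
width: 85.2
grip_force: 0.0
```

Call:
{"api": "apply_moves", "payload": {
  "rows": [
    [[1, -0.0115, 0.047, 0, 0.7], [1, -0.0115, 0.047, 0, 0.7], [1, -0.0115, 0.047, -0.04, 0.7], [1, -0.0115, 0.047, -0.08, 0.7], [1, -0.0115, 0.047, -0.11, 0.7], [1, -0.0115, 0.047, -0.13, 0.7], [1, -0.0115, 0.047, -0.15, 0.7], [1, -0.0115, 0.047, -0.163, 0.7], [1, -0.0115, 0.047, -0.163, 0.7], [1, -0.0115, 0.047, -0.163, 0.7]]
  ]
}}

```text
time: 3.1
ee_pos: [444.9, 314.7, 67.9]
eef_rot: [-180.0, -0.1, -174.9]
contact_force: [0.4, -0.9, 0.3]
width: 85.5
grip_force: 0.0
```

Call:
{"api": "apply_moves", "payload": {
  "rows": [
    [[0.1, 0, 0, 0, 0], [0.1, 0, 0, 0, 0], [0.1, 0, 0, 0, 0], [0.1, 0, 0, 0, 0], [0.1, 0, 0, 0, 0], [0.1, 0, 0, 0, 0], [0.1, 0, 0, 0, 0], [0.1, 0, 0, 0, 0], [0.1, 0, 0, 0, 0], [0.1, 0, 0, 0, 0]]
  ],
  "grip_force": 70
}}

```text
time: 3.93
ee_pos: [445.9, 316.2, 69.3]
eef_rot: [180.0, 0.1, -174.8]
contact_force: [-0.5, 0.2, 5.8]
width: 22.9
grip_force: 69.1
```

Call:
{"api": "apply_moves", "payload": {
  "rows": [
    [[0.1, 0, 0, 0.02, 0], [0.1, 0, 0, 0.04, 0], [0.1, 0, 0, 0.07, 0], [0.1, 0, 0, 0.09, 0], [0.1, 0, 0, 0.09, 0], [0.1, 0.01, -0.03, 0.09, -3], [0.1, 0.025, -0.06, 0.09, -6], [0.1, 0.037, -0.09, 0.09, -9], [0.1, 0.05, -0.12, 0.09, -12], [0.1, 0.062, -0.15, 0.09, -15]]
  ]
}}

```text
time: 4.77
ee_pos: [506.1, 164.1, 156.2]
eef_rot: [-179.9, -0.2, 170.1]
contact_force: [0.5, 0.1, -1.6]
width: 22.9
grip_force: 68.7
```

Call:
{"api": "apply_moves", "payload": {
  "rows": [
    [[0.1, 0.01, -0.03, 0, -3], [0.1, 0.02, -0.06, 0, -3], [0.1, 0.03, -0.09, 0, -3], [0.1, 0.045, -0.12, 0, -3], [0.1, 0.06, -0.15, 0, -3], [0.1, 0.07, -0.18, 0, -3], [0.1, 0.08, -0.206, 0, -3], [0.1, 0.08, -0.206, 0, -3], [0.1, 0.08, -0.206, 0, -3], [0.1, 0.08, -0.206, 0, -3]]
  ]
}}

```text
time: 5.6
ee_pos: [585.6, -39.8, 156.4]
eef_rot: [180.0, -0.2, 167.1]
contact_force: [0.1, -0.0, -0.5]
width: 23.1
grip_force: 68.8
```

Run:
```python
from h import *
p,d=snap('top'); q,e=snap('side'); print(robot.get_state()['ee_pos'],robot.get_state()['eef_rot'],robot.get_state()['wrist_torque'])
a=cv2.resize(p[110:260,200:350],(500,500),interpolation=2); c=cv2.resize(q[140:290,170:320],(500,500)[:2],interpolation=2)
cv2.imwrite('pics/c2.png',cv2.resize(np.hstack([a,c]),(800,400))[...,::-1])
uv,W,C=cloud('top',p,d); m=(W[:,2]>95)&(W[:,2]<240)&(uv[:,0]>270)&(uv[:,0]<320)&(uv[:,1]>150)&(uv[:,1]<205)&(C.min(1)>0)
for i in np.nonzero(m)[0][::7]: print(uv[i],W[i].round(),C[i],end=';')
```

```text
[585.91822239 -39.06164015 157.1025074 ] [ 1.79984814e+02 -1.36319046e-01  1.67235057e+02] [-0.03087088 -0.00274885  0.06533427]
[296 161] [701. -67. 176.] [100 124 171];[295 164] [691. -64. 181.] [195 191 186];[296 166] [686. -67. 177.] [171 160 150];[272 197] [589.   4. 232.] [59 50 38];[300 203] [573. -74. 216.] [67 49 40];[302 204] [568. -79. 232.] [56 45 37];
```

View pics/c2.png

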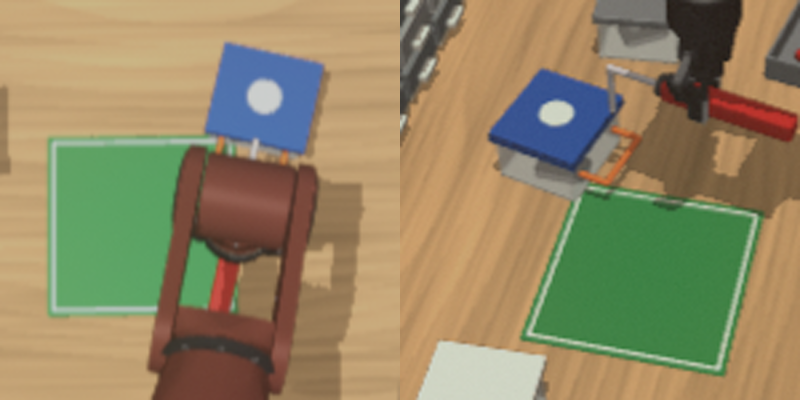

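Left (top view): the rod end is over the loop opening at (253,150) in the crop. Right (side view): the prong hangs level with the lid edge at (612,95), above the loop. The measured rod end is (701,-67), against a loop target of (700,-66), so I'll lower it.

Call:
{"api": "apply_moves", "payload": {
  "rows": [
    [[0.1, 0, 0, -0.02, 0], [0.1, 0, 0, -0.04, 0], [0.1, 0, 0, -0.055, 0], [0.1, 0, 0, -0.065, 0], [0.1, 0, 0, -0.075, 0], [0.1, 0, 0, -0.085, 0], [0.1, 0, 0, -0.092, 0], [0.1, 0, 0, -0.092, 0]]
  ]
}}

```text
time: 6.37
ee_pos: [585.9, -39.9, 64.7]
eef_rot: [-180.0, -0.2, 167.2]
contact_force: [-0.6, -0.0, -0.8]
width: 23.0
grip_force: 68.8
```

Run:
```python
from h import *
q,e=snap('side'); s=robot.get_state(); print(s['ee_pos'],s['contact_force'],s['wrist_torque'])
cv2.imwrite('pics/c3.png',cv2.resize(q[150:270,190:310],(480,480),interpolation=2)[...,::-1])
```

```text
[586.49581888 -40.04849617  65.55571703] [ 0.24932737 -0.14243384 -1.52307385] [-0.0485474   0.04242325 -0.07584214]
```

View pics/c3.png

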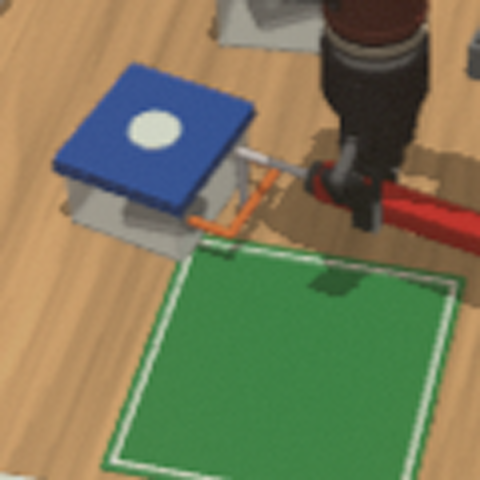

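The prong stands inside the loop opening at (243,165) in the crop, between the lid edge and the cross bar. I'll drag half way and check.

Call:
{"api": "apply_moves", "payload": {
  "rows": [
    [[0.1, -0.007, 0.004, 0, 0], [0.1, -0.014, 0.009, 0, 0], [0.1, -0.021, 0.018, 0, 0], [0.1, -0.028, 0.027, 0, 0], [0.1, -0.035, 0.036, 0, 0], [0.1, -0.042, 0.045, 0, 0], [0.1, -0.049, 0.054, 0, 0], [0.1, -0.056, 0.063, 0, 0], [0.1, -0.063, 0.072, 0, 0], [0.1, -0.068, 0.08, 0, 0]]
  ]
}}

```text
time: 7.25
ee_pos: [517.3, 40.9, 65.9]
eef_rot: [-180.0, -0.1, 167.2]
contact_force: [0.9, -0.6, -1.0]
width: 22.5
grip_force: 69.0
```

```bash
cat >> h.py <<'E'
def lid(tag,lo=60,hi=90):
    for n in ('top','side'):
        p,d=snap(n); uv,W,C=cloud(n,p,d)
        h,s,v=cv2.cvtColor(p,cv2.COLOR_RGB2HSV)[uv[:,1],uv[:,0]].astype(int).T
        m=(W[:,2]>lo)&(W[:,2]<hi)&(h>100)&(h<125)&(s>110)&(abs(W[:,0]-690)<150)&(abs(W[:,1])<170)
        R=cv2.minAreaRect(W[m,:2].astype(np.float32)); 
        w=(W[:,2]>lo)&(W[:,2]<hi)&(s<60)&(v>150)&(np.hypot(W[:,0]-R[0][0],W[:,1]-R[0][1])<35)
        print(n,m.sum(),np.round(R[0],1),np.round(R[1],1),round(R[2],1),'z',np.median(W[m,2]).round(1),'spot',w.sum(),W[w].mean(0).round(1))
    s=robot.get_state(); print(s['time'],s['ee_pos'].round(1),s['eef_rot'].round(1),s['contact_force'].round(1))
    q=load('side')[0]; p=load('top')[0]
    a=p[100:260,190:350]; c=q[140:300,170:330]
    cv2.imwrite(f'pics/{tag}.png',cv2.resize(np.hstack([a,c]),(800,400),interpolation=2)[...,::-1])
E
python3 -c "
from h import *
lid('c4')"
```

```text
top 1114 [682.6 -36.8] [118.2 107.2] 48.4 z 75.8 spot 137 [682.7 -37.9  76.8]
side 1027 [677.4 -34.1] [117.5 112.5] 48.8 z 75.3 spot 109 [678.5 -36.8  76. ]
7.35 [516.2  41.5  65.2] [180.   -0.3 167.3] [-1.9 -0.3 -0.7]
```

Call:
{"api": "apply_moves", "payload": {
  "rows": [
    [[0.1, -0.006, 0.011, 0, 0], [0.1, -0.011, 0.022, 0, 0], [0.1, -0.016, 0.033, 0, 0], [0.1, -0.021, 0.044, 0, 0], [0.1, -0.026, 0.055, 0, 0], [0.1, -0.031, 0.066, 0, 0], [0.1, -0.036, 0.077, 0, 0], [0.1, -0.041, 0.088, 0, 0], [0.1, -0.045, 0.099, 0, 0], [0.1, -0.049, 0.108, 0, 0]]
  ]
}}

```text
time: 8.18
ee_pos: [469.4, 149.0, 66.3]
eef_rot: [-180.0, -0.0, 167.2]
contact_force: [0.8, -2.1, -1.5]
width: 23.1
grip_force: 69.1
```

```bash
python3 -c "
from h import *
lid('c5')"
```

```text
top 1168 [616.5  55.3] [118.7 109.3] 31.4 z 75.9 spot 136 [616.1  55.6  76.5]
side 1182 [611.5  57.6] [118.6 115.2] 31.2 z 75.2 spot 126 [612.   56.7  76.6]
8.2833 [468.5 149.4  65.9] [ 1.800e+02 -1.000e-01  1.673e+02] [-1.1  0.1 -1.9]
```

View pics/c5.png

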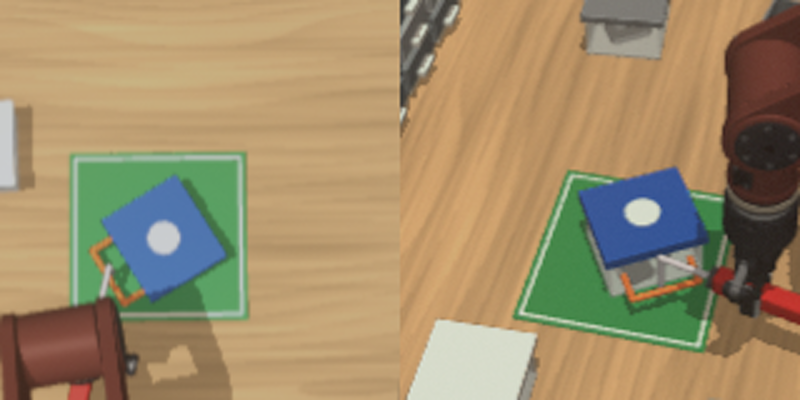

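The box stands on the mat at about (615,56), with yaw -59° and the lid still proud (z 76). The prong is inside the loop against the cross bar. Next I'll unload it, lift straight out, and return the hook to its rest.

Call:
{"api": "apply_moves", "payload": {
  "rows": [
    [[0.1, 0.001, -0.002, 0, 0], [0.1, 0.002, -0.004, 0, 0], [0.1, 0.002, -0.004, 0, 0], [0.1, 0.002, -0.004, 0.01, 0], [0.1, 0.002, -0.004, 0.025, 0], [0.1, 0.002, -0.004, 0.045, 0], [0.1, 0.002, -0.004, 0.065, 0], [0.1, 0.002, -0.004, 0.085, 0], [0.1, 0.002, -0.004, 0.1, 0], [0.1, 0.002, -0.004, 0.1, 0]]
  ]
}}

```text
time: 9.12
ee_pos: [475.3, 143.9, 171.1]
eef_rot: [179.8, 0.5, 167.1]
contact_force: [1.6, 0.7, -0.6]
width: 23.2
grip_force: 68.9
```

```bash
python3 -c "
from h import *
lid('c6')"
```

```text
top 1167 [615.1  57.2] [119.  108.8] 31.2 z 75.7 spot 134 [615.   57.8  76.1]
side 1102 [610.1  59.2] [119.7 116.7] 31.0 z 75.0 spot 106 [614.9  57.5  76.5]
9.2167 [472.6 143.5 167.2] [1.800e+02 1.000e-01 1.671e+02] [-0.   0.1 -0.6]
```

Call:
{"api": "apply_moves", "payload": {
  "rows": [
    [[0.1, -0.004, 0.025, 0, 3], [0.1, -0.008, 0.05, 0, 6], [0.1, -0.012, 0.075, 0, 9], [0.1, -0.016, 0.1, 0, 12], [0.1, -0.02, 0.125, 0, 15], [0.1, -0.024, 0.15, 0, 17], [0.1, -0.026, 0.172, 0, 18], [0.1, -0.026, 0.172, 0, 18], [0.1, -0.026, 0.172, 0, 18], [0.1, -0.026, 0.172, 0, 18]]
  ]
}}

```text
time: 10.05
ee_pos: [445.1, 314.8, 164.7]
eef_rot: [-179.9, -0.2, -174.8]
contact_force: [0.4, 0.4, -1.4]
width: 22.7
grip_force: 69.1
```

Run:
```python
from h import *
p,d=snap('top'); s=robot.get_state(); print(s['ee_pos'],s['eef_rot'])
uv,W,C=cloud('top',p,d); h,sa,v=cv2.cvtColor(p,cv2.COLOR_RGB2HSV)[uv[:,1],uv[:,0]].astype(int).T
m=(W[:,2]>160)&(W[:,2]<215)&((h<6)|(h>172))&(sa>150)&(abs(W[:,0]-420)<130)&(abs(W[:,1]-315)<60)
R=cv2.minAreaRect(W[m,:2].astype(np.float32)); print(m.sum(),R,np.median(W[m,2]))
cv2.imwrite('pics/c7.png',cv2.resize(p[190:310,110:230],(480,480),interpolation=2)[...,::-1])
m=(W[:,2]>165)&(W[:,2]<200)&(W[:,0]>500)&(abs(W[:,1]-325)<25)
print(W[m][::4].round())
```

```text
[445.41147736 314.55438536 165.0109337 ] [-1.79918087e+02 -1.30974202e-01 -1.74871771e+02]
63 ((423.9691162109375, 312.3321533203125), (135.9806671142578, 17.83670997619629), 2.9385008811950684) 194.45042211167492
[[1094.  350.  174.]
 [1093.  348.  168.]
 [1084.  346.  174.]
 [1083.  347.  170.]
 [1079.  344.  170.]
 [1077.  342.  166.]
 [1069.  350.  171.]
 [1067.  347.  169.]
 [1059.  349.  172.]
 [1055.  346.  174.]
 [1052.  343.  173.]
 [1048.  346.  174.]
 [1044.  345.  176.]
 [1043.  346.  171.]
 [1041.  346.  169.]
 [1037.  346.  171.]
 [1033.  346.  172.]
 [1031.  346.  169.]
 [1027.  345.  173.]
 [1023.  342.  173.]
 [1022.  325.  166.]
 [1015.  349.  170.]
 [1013.  346.  167.]
 [1008.  345.  170.]
 [1004.  345.  174.]
 [ 993.  309.  199.]
 [1003.  325.  168.]
 [ 993.  307.  192.]
 [1000.  346.  167.]
 [ 998.  315.  171.]
 [ 993.  300.  182.]
 [ 995.  321.  170.]
 [ 994.  308.  174.]
 [ 994.  346.  167.]
 [ 992.  315.  169.]
 [ 992.  303.  170.]
 [ 988.  320.  171.]
 [ 988.  308.  173.]
 [ 987.  348.  170.]
 [ 985.  317.  171.]
 [ 985.  305.  172.]
 [ 983.  324.  170.]
 [ 981.  311.  174.]
 [ 978.  347.  176.]
 [ 980.  315.  169.]
 [ 981.  303.  166.]
 [ 977.  315.  168.]
 [ 977.  303.  166.]
 [ 968.  312.  167.]
 [ 558.  326.  186.]
 [ 556.  326.  183.]
 [ 552.  323.  186.]
 [ 550.  320.  186.]
 [ 544.  325.  188.]
 [ 541.  323.  187.]
 [ 538.  319.  190.]
 [ 532.  325.  188.]
 [ 530.  324.  182.]
 [ 526.  320.  186.]
 [ 520.  322.  190.]
 [ 518.  318.  182.]
 [ 512.  322.  188.]
 [ 509.  319.  187.]
 [ 507.  318.  182.]
 [ 500.  320.  197.]
 [ 501.  308.  185.]]
```

View pics/c7.png

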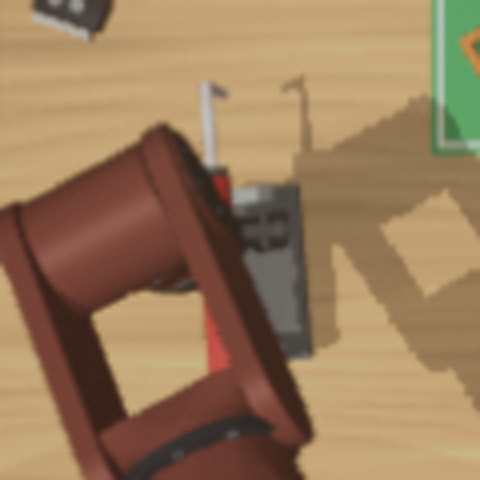

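The hook hangs above the rest, with its rod end at (558,325) against (560,326) originally. I'll lower and release it.

Call:
{"api": "apply_moves", "payload": {
  "rows": [
    [[0.1, 0, 0.001, -0.02, 0], [0.1, 0, 0.001, -0.04, 0], [0.1, 0, 0.001, -0.06, 0], [0.1, 0, 0.001, -0.075, 0], [0.1, 0, 0.001, -0.083, 0], [0.1, 0, 0.001, -0.089, 0], [0.1, 0, 0.001, -0.093, 0], [0.1, 0, 0.001, -0.095, 0], [0.1, 0, 0.001, -0.095, 0], [0.1, 0, 0.001, -0.095, 0]]
  ]
}}

```text
time: 10.93
ee_pos: [446.7, 317.0, 72.1]
eef_rot: [180.0, 0.1, -174.8]
contact_force: [-0.7, 0.1, -1.5]
width: 23.2
grip_force: 69.1
```

Call:
{"api": "apply_moves", "payload": {
  "rows": [
    [[0.1, 0, 0, -0.002, 0], [0.1, 0, 0, -0.002, 0], [0.6, 0, 0, -0.002, 0], [1, 0, 0, -0.002, 0], [1, 0, 0, -0.002, 0], [1, 0, 0, -0.002, 0], [1, 0, 0, -0.002, 0], [1, 0, 0, -0.002, 0], [1, 0, 0, -0.002, 0], [1, 0, 0, -0.002, 0]]
  ]
}}

```text
time: 11.77
ee_pos: [446.1, 316.7, 69.3]
eef_rot: [180.0, -0.0, -174.8]
contact_force: [0.2, 0.4, 0.7]
width: 85.4
grip_force: 0.0
```

Call:
{"api": "apply_moves", "payload": {
  "rows": [
    [[1, 0, 0, 0.02, 0], [1, 0, 0, 0.05, 0], [1, 0, 0, 0.09, 0], [1, 0, 0, 0.13, 0], [1, 0.03, -0.03, 0.13, 0], [1, 0.05, -0.06, 0.13, 0], [1, 0.07, -0.09, 0.13, 0], [1, 0.09, -0.12, 0.13, 0], [1, 0.11, -0.15, 0.13, 0], [1, 0.13, -0.18, 0.13, 0]]
  ]
}}

```text
time: 12.6
ee_pos: [576.7, 135.2, 199.4]
eef_rot: [180.0, 0.0, -174.8]
contact_force: [0.7, 0.2, -0.8]
width: 84.8
grip_force: 0.0
```

Run:
```python
from h import *
p,d=snap('top'); q,e=snap('side'); s=robot.get_state(); print(s['time'],s['ee_pos'],s['eef_rot'],s['width'])
a=cv2.resize(p[100:300,110:310],(400,400),interpolation=2); c=cv2.resize(q[150:350,170:370],(400,400),interpolation=2)
cv2.imwrite('pics/c8.png',np.hstack([a,c])[...,::-1])
uv,W,C=cloud('side',q,e); h,sa,v=cv2.cvtColor(q,cv2.COLOR_RGB2HSV)[uv[:,1],uv[:,0]].astype(int).T
m=((h<6)|(h>172))&(sa>150)&(abs(W[:,0]-420)<130)&(abs(W[:,1]-315)<60)&(W[:,2]>50)
print(m.sum(),np.percentile(W[m],[2,98],axis=0).round(1))
m=(W[:,2]>60)&(W[:,2]<90)&(h>100)&(h<125)&(sa>110)&(abs(W[:,0]-615)<90)&(abs(W[:,1]-57)<90)
print(m.sum(),cv2.minAreaRect(W[m,:2].astype(np.float32)))
```

```text
12.7 [578.84904211 132.23313541 199.56549709] [-1.79879404e+02  1.19072054e-01 -1.75144018e+02] 85.10945375528406
743 [[346.4 300.9  79.8]
 [486.6 329.8 103.1]]
1060 ((611.082275390625, 57.00709533691406), (120.23966979980469, 114.32427978515625), 30.916284561157227)
```

View pics/c8.png

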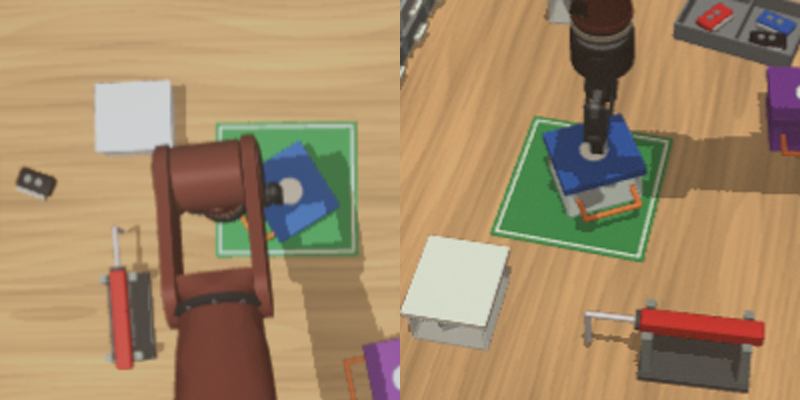

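The hook lies level in its rest, (650-760, 325) in the right-hand view. The box stands on the mat. Now I'll close the fingers over the lid's white spot and press.

Call:
{"api": "apply_moves", "payload": {
  "rows": [
    [[0, 0.018, -0.038, 0, 0], [0, 0.0375, -0.0765, 0, 0], [0, 0.0375, -0.0765, 0, 0], [0, 0.0375, -0.0765, 0, 0], [0, 0.0375, -0.0765, 0, 0], [0, 0.0375, -0.0765, -0.03, 0], [0, 0.0375, -0.0765, -0.06, 0], [0, 0.0375, -0.0765, -0.085, 0], [0, 0.0375, -0.0765, -0.105, 0], [0, 0.0375, -0.0765, -0.11, 0]]
  ],
  "grip_force": 20
}}

```text
time: 13.53
ee_pos: [609.0, 62.4, 84.6]
eef_rot: [179.9, -0.5, -174.7]
contact_force: [-0.4, -0.2, -0.6]
width: -0.1
grip_force: 0.0
```

Call:
{"api": "apply_moves", "payload": {
  "rows": [
    [[0, 0, 0, 0, 0], [0, 0, 0, -0.003, 0], [0, 0, 0, -0.006, 0], [0, 0, 0, -0.009, 0], [0, 0, 0, -0.012, 0], [0, 0, 0, -0.014, 0], [0, 0, 0, -0.016, 0]]
  ]
}}

```text
time: 14.12
ee_pos: [613.9, 60.1, 73.7]
eef_rot: [-180.0, 0.0, -174.8]
contact_force: [-1.3, -0.4, 4.4]
width: 0.2
grip_force: 2.3
```

Contact with the lid. I'll press on in 1–2 mm steps.

Call:
{"api": "apply_moves", "payload": {
  "rows": [
    [[0, 0, 0, -0.001, 0], [0, 0, 0, -0.002, 0], [0, 0, 0, -0.003, 0], [0, 0, 0, -0.004, 0], [0, 0, 0, -0.005, 0], [0, 0, 0, -0.005, 0]]
  ]
}}

```text
time: 14.62
ee_pos: [613.9, 60.1, 68.4]
eef_rot: [-180.0, 0.0, -174.8]
contact_force: [-0.7, -0.5, 4.4]
width: -0.3
grip_force: 1.9
```

Call:
{"api": "apply_moves", "payload": {
  "rows": [
    [[0, 0, 0, -0.001, 0], [0, 0, 0, -0.002, 0], [0, 0, 0, -0.002, 0], [0, 0, 0, -0.002, 0]]
  ]
}}

```text
time: 14.95
ee_pos: [613.9, 60.1, 68.0]
eef_rot: [-180.0, 0.0, -174.8]
contact_force: [-5.0, -0.3, 11.0]
width: 0.2
grip_force: 5.6
```

Call:
{"api": "apply_moves", "payload": {
  "rows": [
    [[0, 0, 0, -0.001, 0], [0, 0, 0, -0.002, 0], [0, 0, 0, -0.002, 0], [0, 0, 0, -0.002, 0]]
  ]
}}

```text
time: 15.28
ee_pos: [614.0, 60.1, 67.9]
eef_rot: [-180.0, -0.0, -174.8]
contact_force: [-8.4, 0.0, 20.4]
width: 0.0
grip_force: 9.9
```

Call:
{"api": "apply_moves", "payload": {
  "rows": [
    [[0, 0, 0, 0.02, 0], [0, 0, 0, 0.05, 0], [0, 0, 0, 0.08, 0], [0, 0, 0, 0.12, 0], [0, -0.04, 0, 0.12, 0], [0, -0.08, 0, 0.12, 0], [0, -0.12, 0, 0.12, 0], [0, -0.15, 0, 0.12, 0], [0, -0.15, 0, 0.12, 0], [0, -0.15, 0, 0.12, 0]]
  ]
}}

```text
time: 16.12
ee_pos: [461.6, 60.4, 183.0]
eef_rot: [180.0, -0.1, -174.8]
contact_force: [0.6, -0.8, -0.5]
width: 0.2
grip_force: 0.0
```

```bash
python3 -c "
from h import *
lid('c9',55,90)"
```

```text
top 1159 [615.   57.3] [118.5 108.3] 31.2 z 69.5 spot 133 [615.4  57.9  69.6]
side 1182 [611.7  58.8] [119.2 114.4] 32.7 z 68.9 spot 128 [612.   57.2  69.9]
16.2167 [464.6  60.2 184.5] [-1.800e+02  1.000e-01 -1.748e+02] [-0.4  0.1  0.1]
```

View pics/c9.png

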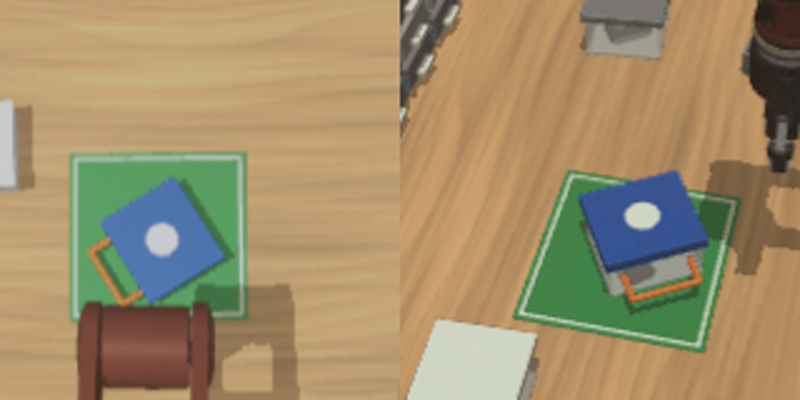

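The box stands upright on the mat with its lid at z≈69, down from 76. Pressing stopped hard at 67.9 mm under 20 N. The hook is on its rest.

```bash
python3 -c "
from bench import robot
print(robot.job_done())"
```

```text
the job is handed in; nothing more can be done
None
```

I handed the job in at about 16 s of the 54 s limit: the box stands upright about 15 mm from the mat's centre with its lid pressed home, and the hook is back on its rest. The hand-in gave no verdict, so I can't confirm it passed.

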